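# Read a rapid test: scan the slip, then hold the reader on its cassette

## Task

Lift the hand-held test reader out of its dock, aim its nose squarely at the middle of the barcode on the sloping request slip from about 9 cm away, and hold it still there for a good second while it scans by itself. Then read the cassette with the orange dot, which belongs to that slip: bring the upright reader straight down over the small result window, hood centred on it and its long side along the cassette, press lightly until the sprung hood is about half in, and finish the program holding it there, still in the gripper and motionless. Do not press hard or shove the cassette, keep the reader off the other two cassettes, and leave them, the marker pen and the sanitiser bottle as they lie.

Things in the scene. Friction and masses are not known exactly. Their poses are not given: they have to be found in the camera images.
- reader: loose hand-held test reader, about 180 g, upright in the dock. White handle 46 (x) x 34 mm (y), from 45 to 165 mm up its z, display on the +x side; below it a grey nose 34 x 22 mm, from 10 to 47 mm, and a black sprung hood. Origin: centre of the hood's rim, hood fully out (its lowest point); +z up the handle, it looks along -z. No trigger. A half turn about z reads equally well
- reader_grip (a point): place to grip: middle of the handle's section, 135 mm above the reader's origin, axes as the reader's; dark grip panels on the two y sides, 34 mm apart. Before any sideways move, lift straight up by 70 mm or more to clear the dock
- rim (a point): centre of the hood's rim, fixed to the hood; axes as the reader's. With the hood out it is the reader's origin. The hood is a rectangular rubber frame, outside 30 (x) by 18 mm (y), inside 26 x 14 mm
- hood (a joint): how far the sprung hood is pushed into the nose, m: 0 = fully out, 0.008 = end stop. The spring (450 N/m) pushes with about 0.9 N at the first touch, 2.7 N when half in (4 mm), 4.5 N at the stop; beyond that it is rigid
- dock: fixed white charging dock, grey foot 110 x 94 mm, top 80 x 68 mm, 75 mm high; origin in the centre of its underside, axes as the docked reader's. The handle stands 22 mm deep in its socket with 2 mm of play all round, on an inner ledge, so that the reader's origin is 8 mm above the table
- slip: white paper slip, 96 (x, up the slope) x 104 mm, on a fixed stand 110 x 120 mm, 71 mm high, sloping 25 degrees down to its front, which faces roughly to the robot's side. Origin: on the paper, in the middle of the black barcode (18 x 44 mm), 47 mm above the table; +z the paper's normal, 25 degrees from upright. An orange dot in its upper corner
- cassette_orange: loose white plastic test cassette with an orange dot, 72 mm long (its x), 24 mm wide, 5 mm thick, 14 g, lying flat on the table. Origin: centre of the underside, z up. Along x: sample well (grey ring) at -20 mm, result window at +6 mm, orange dot (15 mm across) at +27 mm. The top is flat
- window (a point): centre of the orange cassette's result window (white strip 16 x 4.5 mm in a grey frame 20 x 7.5 mm, long side along the cassette), on its top face 5 mm above the table; axes as the cassette's
- cassette_blue: same kind of cassette with a blue dot: not this one
- cassette_green: same kind of cassette with a green dot: not this one
- marker: black marker pen, 126 mm long, 12 mm thick, lying on the table beyond the cassettes; origin under its middle
- sanitiser: clear pump bottle with a blue band, 48 mm diameter, 132 mm high, standing beyond the cassettes; origin in the centre of its underside
Mind the look-alikes: they are no part of the job. What is shaped like the dock but green or red is not meant.

How it is judged:
On the way, in this order (a step that is already met when the one before it is completed fails the run):
1. the reader is lifted clear of the dock in the gripper (z of reader in the frame of dock above 0.075 m and contact force between the fingers and reader above 1 N and contact force between reader and dock below 0.1 N), for 0.1 s.
2. the reader's nose is aimed squarely at the barcode from 60 to 130 mm (aim within 15 mm, axis within 0.3 rad of the paper's normal) and held still for 0.8 s (x of slip in the frame of rim between -0.015 and 0.015 m and y of slip in the frame of rim between -0.015 and 0.015 m and z of slip in the frame of rim between -0.13 and -0.06 m and angle between the z axis of reader and the z axis of slip, either way round below 0.3 rad and contact force between the fingers and reader above 1 N and linear speed of reader below 0.03 m/s and angular speed of reader below 0.25 rad/s), for 0.8 s.
3. the hood stands on the orange cassette, over its window, lightly pressed (horizontal distance between rim and window below 0.005 m and value of joint hood between 0.0015 and 0.007 m and contact force between reader and cassette_orange above 1 N and angle between reader's own z axis and vertical below 0.09 rad), for 0.3 s.
At the end, for the whole second after the job is handed in: Reader gripped, still, upright within 0.09 rad; rim centre within 5 mm of the window centre, long side within 0.2 rad of the cassette's; hood in 1.5 to 7 mm, pressing 1 to 6 N on the orange cassette, which is flat and within 15 mm of its start; others within 10 mm (pen, bottle 20 mm) (all of step 3 and z of rim in the frame of window below 0.003 m and angle between the x axis of reader and the x axis of cassette_orange, either way round below 0.2 rad and contact force between reader and cassette_orange below 6 N and contact force between the fingers and reader above 1 N and contact force between reader and dock below 0.1 N and angle between cassette_orange's own z axis and vertical below 0.05 rad and linear speed of reader below 0.02 m/s and angular speed of reader below 0.2 rad/s and distance of cassette_orange from where it was at the start of the episode below 0.015 m and distance of each of cassette_blue, cassette_green from where it was at the start of the episode below 0.01 m and distance of each of marker, sanitiser from where it was at the start of the episode below 0.02 m and angle between sanitiser's own z axis and vertical below 0.2 rad); the arm keeps its last pose, push and grip.
It fails at once if the reader presses hard on the cassette (over 15 N) (contact force between reader and cassette_orange above 15 N).
It fails at once if the orange cassette is shoved along by more than 15 mm (distance of cassette_orange from where it was at the start of the episode above 0.015 m).
It fails at once if the reader is set on another cassette (contact force between reader and cassette_blue above 0.3 N or contact force between reader and cassette_green above 0.3 N).
It fails at once if another cassette is disturbed (over 10 mm) (distance of any of cassette_blue, cassette_green from where it was at the start of the episode above 0.01 m).
It fails at once if the marker or the bottle is disturbed (over 20 mm, or the bottle tipped) (distance of any of marker, sanitiser from where it was at the start of the episode above 0.02 m or angle between sanitiser's own z axis and vertical above 0.3 rad).
It also fails if it takes over 50 s, if anything falls off the work surface, if the arm or the gripper's body presses on something with over 40 N, if the wrist force passes 120 N, or if a joint passes its speed limit or range.

## Robot

A 6-joint arm with a two-finger parallel gripper is mounted at the origin on the work surface. World frame = base frame: x ahead of the robot, y to its left, z up, the work surface at z = 0. Lengths are in m, angles in rad, forces in N, time in s.
With the tool pointing down it reaches from about 0.375 to 0.975 m from the base axis. Payload 3.8 kg.
Tool frame: the origin (TCP) lies on the mounting face of the last link; the fingertips stand 173 mm ahead of it and the grasp point (between the pads) lies 155 mm ahead of it (bot.hold_point_z is the distance from the TCP to the grasp point, in m); z points along the fingers, y is the line along which they close (so a half turn about z gives the same grasp; the last joint's range is limited). The gripper opens to 85 mm and grips with 20 to 120 N. Pads are 22 mm wide; open, the fingers measure 114 mm over their backs; the gripper's body (76 mm by 85 mm) begins 54 mm behind the grasp point. The pads swing forward as they close: fully open they stand 13 mm farther back than shut.
Start: joints at [-1.256, 0.264, 1.604, -0, 1.274, -0.037], TCP at [0.233, -0.634, 0.405] pointing down, gripper open.
Joint ranges: [-2.63, 2.63], [-0.94, 2.18], [0.31, 2.57], [-1.31, 4.45], [0, 2.66], [-2.55, 2.55]. Speed limits (rad/s): [2.57, 2.57, 3.14, 3.14, 3.14, 3.14].

## Interface

Orientations are given as a rotation vector (axis times angle).
In Python, from workcell import bot, optics gives the robot as it stands.
- The arm moves only by the shell command python3 -m jog 'ROWS' [OPENING] [FORCE]. ROWS is JSON, a list of rows, each an object of numbers: "dx", "dy", "dz": the shift along the tool's x, y, z in mm; "ax", "ay", "az": the turn, a rotation vector about the tool's x, y, z in degrees. A call has 1 to 20 rows; each row shifts and turns the commanded pose from where the row before left it, along the tool's axes as they then stand; what a row does not reach is not made up. A row lasts 1/12 s, in which the tool goes at most 41.7 mm and 7.16 degrees, less where a joint would pass 70% of its speed; a pose out of reach is approached as far as the arm can. A call with a gripper value outside its range is refused whole. OPENING is the opening, from 0 (shut) to 1 (fully open), set as the call begins (- or left out, the last holds). The fingers move at their own pace and stop on an object; FORCE is the grip in N (left out, the last holds). Time passes only in rows, so rows that do not move let the fingers close. It gives the time, the measured TCP pose, the force, the opening and the grip force at its end, in the units of the state.
- bot.read_state(): the state, without advancing time (a new reading comes with each control period).
- optics.read_camera(name): name is "side" or "top"; returns a dict with "img" (480x640x3 uint8, red, green, blue), "vertical_fov" (degrees; the focal length in pixels is half the picture's height over the tangent of half this angle, whatever the lens; pixels are square), "cx", "cy" (the principal point, pixels), "R" (3x3) and "t" (3): a world point X has camera coordinates R X + t. Camera axes: x right, y down, z forward; pixel columns grow to the right and rows downward; lengths in m; the calibration is good to about 2 mm. A picture is of the moment at which its call begins. There is no depth.
- bot.finish_job(): hands the job in; it is judged then, once.
The state is a dict: "time": time; "q": joint angles; "joint_vel": joint speeds; "joint_torque": joint torques, N m; "tool_pos": TCP position; "tcp_rot": TCP orientation; "wrist_force": force on the tool from outside, world axes, zero at the start; "torque": the same for the moment, N m; "width": opening from 0.0 (shut) to 1.0 (fully open); "grip_force": force on a finger pad.
Only numpy, scipy, OpenCV 4.12 (cv2) and the standard library are available. Lean on these libraries where they do the work, as an engineer would, in place of code of your own. Each camera call takes 0.05 s, during which the arm holds its last target. There are 200 camera calls.

## Working session

There is one attempt and no reset: what is moved stays moved. The work goes in short steps, Python scripts to look and compute and a shell command to move; the robot and the scene stay as the last step left them, time stands still between calls to the robot, and variables do not carry over. Pictures are saved under pics/ and viewed, at most 10 in all, crops included, and the job is handed in when it is done.

```bash
ls; mkdir -p pics
python3 - <<'E'
from workcell import bot, optics
import cv2, numpy as np
for n in ("side","top"):
    c=optics.read_camera(n); cv2.imwrite(f"pics/{n}0.png",c["img"][...,::-1]); np.savez(f"pics/{n}0.npz",**c)
    print(n,c["vertical_fov"],c["cx"],c["cy"],c["R"],c["t"])
print(bot.read_state(), bot.hold_point_z)
E
```

```text
pics
side 43.51528996044503 314.47855620844774 236.18037937368834 [[-0.90821379 -0.41831554  0.01264235]
 [-0.31674257  0.6673149  -0.67406599]
 [ 0.27353585 -0.6162004  -0.73856293]] [0.49604491 0.32227933 1.03935961]
top 45.94852272177247 320.12330628386127 244.44042479397538 [[ 2.82741754e-02 -9.99599101e-01  1.48621813e-03]
 [-9.98906274e-01 -2.83099072e-02 -3.72129629e-02]
 [ 3.72401189e-02 -4.32426772e-04 -9.99306253e-01]] [-0.07565182  0.56456971  1.44213068]
{'time': 0.1, 'q': array([-1.25590660e+00,  2.64700415e-01,  1.60525566e+00, -1.58152852e-06,
        1.27366264e+00, -3.68981843e-02]), 'joint_vel': array([-0.00135628, -0.00402457, -0.00240183, -0.00289612, -0.00176347,
       -0.00270035]), 'joint_torque': array([ 5.62079622e-04, -5.16706860e+01, -3.68591809e+01, -9.03014802e-05,
        6.30144757e-03, -2.41490028e-05]), 'tool_pos': array([ 0.23249406, -0.63337214,  0.40346107]), 'tcp_rot': array([-3.09114394e+00, -5.49391812e-01,  4.43003085e-04]), 'wrist_force': array([-0.05085904, -0.84222546, -0.57222157]), 'torque': array([-0.04062394,  0.02054831,  0.02091154]), 'grip_force': 0.0, 'width': 0.9971523261990362} 0.1547
```

View pics/side0.png

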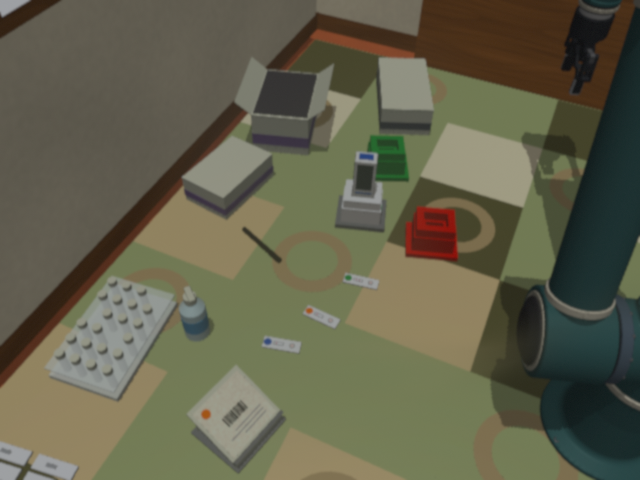

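View pics/top0.png

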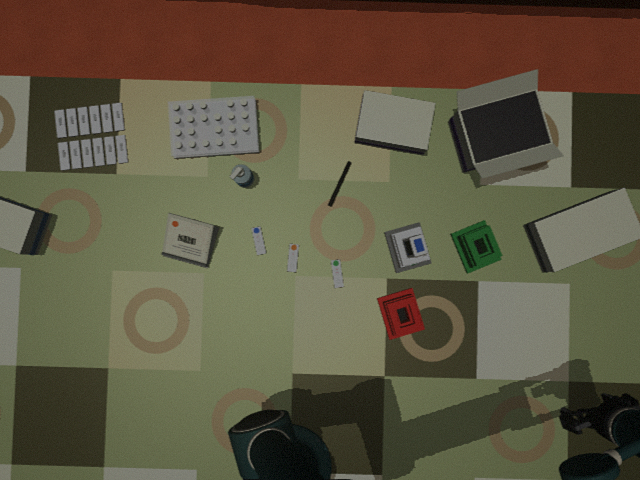

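Side: the reader stands in the white dock at (365,180). Top: white dock with reader at (408,247). Look-alikes: green dock top (477,246), red dock top (400,314). Cassettes (top): blue (259,240), orange (293,257), green (337,273). Slip (190,240), pen (340,184), bottle (241,176). I choose the white dock, and check it in close crops.

Run:
```python
import cv2, numpy as np
def crop(n,x0,y0,w,h,s):
    im=cv2.imread(f"pics/{n}0.png")[y0:y0+h,x0:x0+w]; im=cv2.resize(im,None,fx=s,fy=s,interpolation=cv2.INTER_CUBIC)
    im=cv2.convertScaleAbs(im,alpha=1.3,beta=10)
    for k in range(0,w,10):
        cv2.line(im,(int(k*s),0),(int(k*s),6),(0,0,255),1)
        if k%20==0: cv2.putText(im,str(x0+k),(int(k*s),16),0,.35,(0,0,255),1)
    for k in range(0,h,10):
        cv2.line(im,(0,int(k*s)),(6,int(k*s)),(0,0,255),1)
        if k%20==0: cv2.putText(im,str(y0+k),(8,int(k*s)+4),0,.35,(0,0,255),1)
    return im
a=crop("top",375,210,66,75,8)[:600,:400]; 
a=crop("top",380,215,60,65,6.6); b=crop("side",330,145,60,90,6.6)
H=600; p=lambda i:cv2.copyMakeBorder(i,0,max(0,H-i.shape[0]),0,0,0)[:H]
cv2.imwrite("pics/c1.png",np.hstack([p(a),p(b)])[:,:800])
a=crop("top",155,205,75,65,5.3); b=crop("top",275,235,35,45,8); 
c=crop("side",180,365,110,70,4.4)[:, :480]; d=crop("side",295,295,52,40,6)
w=lambda i,W,Hh:cv2.copyMakeBorder(i,0,max(0,Hh-i.shape[0]),0,max(0,W-i.shape[1]),0)[:Hh,:W]
cv2.imwrite("pics/c2.png",np.vstack([np.hstack([w(a,480,350),w(b,320,350)]),np.hstack([w(c,484,250),w(d,316,250)])]))
```

```text
(no output)
```

View pics/c1.png

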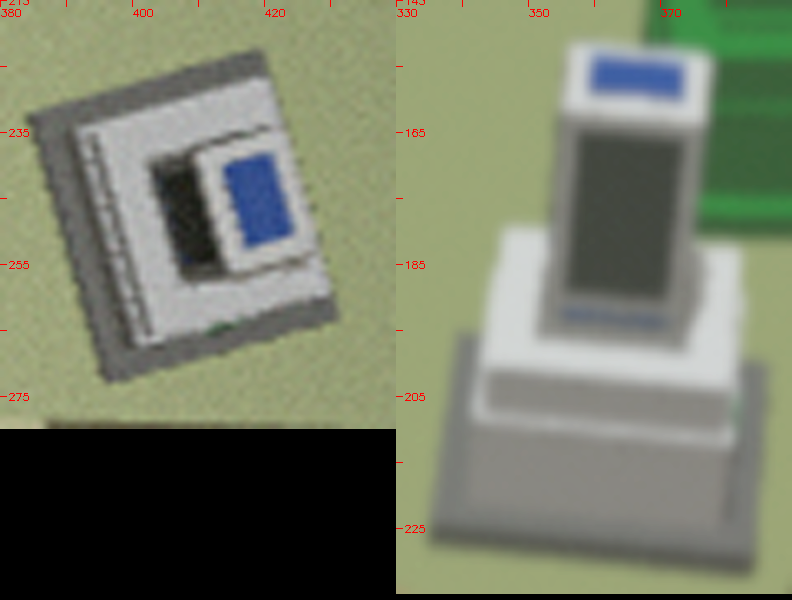

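View pics/c2.png

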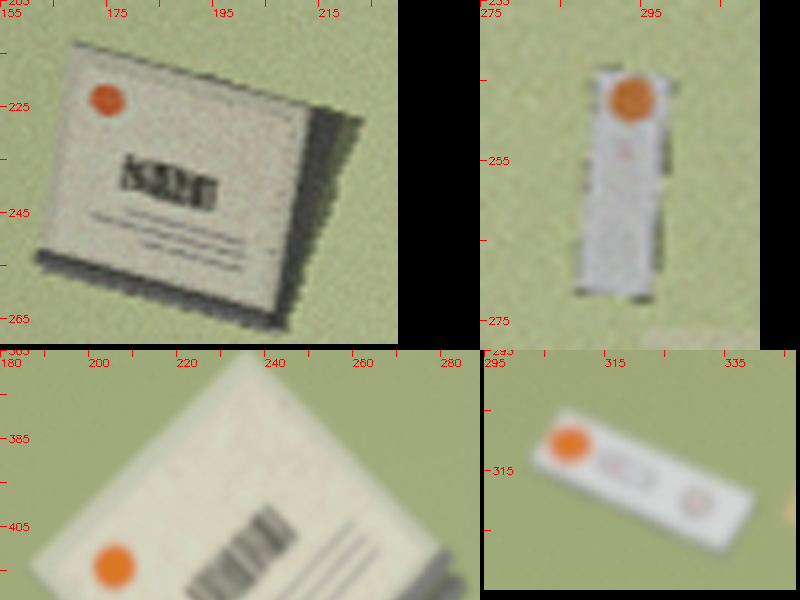

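White dock and reader confirmed (crop 1): the reader's top centre is at about top (419,245.5), side (366.5,157.4). The dark face is a y-side grip panel, and the long section lies near world x. Crop 2: barcode at about top (187,239.5), side (234.5,413). Orange dot at top (294,247.5), side (309,311), and the window at side (319,315).

```bash
cat > h.py <<'E'
import numpy as np, cv2
from scipy.spatial.transform import Rotation as Ro
def K(c):
    f=240/np.tan(np.radians(float(c["vertical_fov"]))/2); return np.array([[f,0,float(c["cx"])],[0,f,float(c["cy"])],[0,0,1]])
def P(c): return K(c)@np.c_[c["R"],c["t"]]
def onz(c,p,z):
    r=c["R"].T@np.linalg.inv(K(c))@[*p,1]; o=-c["R"].T@c["t"]; return (o+r*(z-o[2])/r[2])
def tri(ct,pt,cs,ps):
    X=cv2.triangulatePoints(P(ct),P(cs),np.float64(pt).reshape(2,1),np.float64(ps).reshape(2,1)); return (X[:3]/X[3]).ravel()
def proj(c,X):
    u=P(c)@[*X,1]; return u[:2]/u[2]
E
python3 - <<'E'
from h import *
T=np.load("pics/top0.npz");S=np.load("pics/side0.npz")
np.set_printoptions(precision=4,suppress=True)
print("cams",-T["R"].T@T["t"],-S["R"].T@S["t"])
print("readertop",tri(T,(419,245.5),S,(366.5,157.4)), onz(T,(419,245.5),.173),onz(S,(366.5,157.4),.173))
print("barcode",tri(T,(187.1,239.5),S,(234.5,413)),onz(T,(187.1,239.5),.047),onz(S,(234.5,413),.047))
e=onz(T,(155+312/5.3,205+105/5.3),.07)-onz(T,(155+75/5.3,205+42/5.3),.07); print("slip top edge dir",e,np.degrees(np.arctan2(e[1],e[0])))
c=[onz(T,(380+a/6.6,215+b/6.6),.075) for a,b in((78,125),(262,80),(330,295),(145,345))]
for i in range(4):
    d=c[(i+1)%4]-c[i]; print("docktop",np.linalg.norm(d),np.degrees(np.arctan2(d[1],d[0])))
print(np.mean(c,0))
c=[onz(T,(380+a/6.6,215+b/6.6),.005) for a,b in((28,118),(262,50),(338,320),(108,382))]
for i in range(4):
    d=c[(i+1)%4]-c[i]; print("foot",np.linalg.norm(d),np.degrees(np.arctan2(d[1],d[0])))
print(np.mean(c,0))
for c,n,x0,y0,w,h in((T,"top",280,238,25,40),(S,"side",297,297,50,36)):
    im=c["img"][y0:y0+h,x0:x0+w].astype(float); 
    m=((im[...,0]-im[...,2])>70).astype(np.uint8); M=cv2.moments(m,True); d=(x0+M["m10"]/M["m00"],y0+M["m01"]/M["m00"]); print(n,"dot",d,M["m00"],onz(c,d,.005))
    b=((im[...,2]>np.percentile(im[...,2],70)) if 0 else ((im[...,2]-im[...,1])>-18)|(m>0)).astype(np.uint8)
    b=cv2.morphologyEx(b,cv2.MORPH_OPEN,np.ones((3,3)));cs=cv2.findContours(b,0,1)[0];k=max(cs,key=cv2.contourArea)
    r=cv2.boxPoints(cv2.minAreaRect(k))+[x0,y0]; q=[onz(c,p,.005) for p in r]; print(r.round(1).tolist(),np.mean(q,0))
    for i in range(2):
        e=q[i+1]-q[i];print(np.linalg.norm(e),np.degrees(np.arctan2(e[1],e[0])))
E
```

```text
cams [ 0.5124 -0.059   1.4623] [0.2683 0.6329 0.9786]
readertop [ 0.5631 -0.2855  0.1724] [ 0.5644 -0.2849  0.173 ] [ 0.5617 -0.2852  0.173 ]
barcode [0.5672 0.2724 0.0495] [0.5681 0.2734 0.047 ] [0.5673 0.2712 0.047 ]
slip top edge dir [-0.0262 -0.1112  0.    ] -103.26608876945909
docktop 0.07057396740147204 -74.63196931657014
docktop 0.0837054697153582 -161.19580357997
docktop 0.0712577496080769 106.70828331495692
docktop 0.08533276593584568 18.29188845206969
[ 0.5641 -0.2822  0.075 ]
foot 0.09540411718109337 -72.17059329100412
foot 0.10939944334987867 -163.03458744542678
foot 0.09300875869490359 106.66633449217544
foot 0.10750183043465458 18.237077176628
[ 0.5641 -0.2859  0.005 ]
top dot (293.5, 247.0) 16.0 [0.5582 0.0087 0.005 ]
[[286.5, 271.0], [288.6, 245.5], [298.1, 246.3], [295.9, 271.7]] [0.5282 0.0109 0.005 ]
0.06579658315775123 -3.022247364241218
0.024384684243682873 -93.14299079520173
side dot (308.6666666666667, 310.125) 24.0 [0.5567 0.0047 0.005 ]
[[302.0, 314.2], [306.8, 303.7], [340.0, 318.8], [335.2, 329.3]] [0.5288 0.008  0.005 ]
0.02687443780435381 -85.08197612857032
0.07414644745543422 176.07853887659576
```

```bash
python3 -m jog '[{"dx":15,"dy":-7.5},{"dx":30,"dy":-15},{"dx":30,"dy":-15},{"dx":30,"dy":-15},{"dx":30,"dy":-15},{"dx":30,"dy":-15},{"dx":30,"dy":-15},{"dx":30,"dy":-15},{"dx":30,"dy":-15},{"dx":30,"dy":-15},{"dx":30,"dy":-15},{"dx":30,"dy":-15},{"dx":30,"dy":-15},{"dx":30,"dy":-15},{"dx":20,"dy":-8},{"dx":5.4,"dy":-2.4},{"az":2.65},{},{}]' 1 30
cat > st.py <<'E'
from h import *
from workcell import bot
np.set_printoptions(precision=4,suppress=True)
s=bot.read_state(); R=Ro.from_rotvec(s["tcp_rot"]).as_matrix(); p=np.array(s["tool_pos"])
print("t",s["time"],"tcp",p,"q",s["q"],"w",s["width"],s["grip_force"],"F",s["wrist_force"]); print("grasp",p+R[:,2]*.1547,"R",R)
def to(pos,tx,tz):
    "grasp-point goal, tool x hint and tool z; prints shift in current tool axes (mm) of TCP and turn (deg)"
    z=np.array(tz)/np.linalg.norm(tz); x=np.array(tx)-np.dot(tx,z)*z; x/=np.linalg.norm(x); G=np.c_[x,np.cross(z,x),z]
    d=np.array(pos)-z*.1547-p
    print("shift tool mm",R.T@d*1e3,"turn deg",np.degrees(Ro.from_matrix(R.T@G).as_rotvec()))
E
python3 - <<'E'
from st import *
a=np.radians(17.5); to((.5632,-.2853,.143),(np.cos(a),np.sin(a),0),(0,0,-1))
E
```

```text
t 0.1 tcp [ 0.2325 -0.6334  0.4035] q [-1.2559  0.2647  1.6053 -0.      1.2737 -0.0369] w 0.9971523261990362 0.0 F [-0.0509 -0.8422 -0.5722]
grasp [ 0.2324 -0.6331  0.2488] R [[ 0.9388  0.3446 -0.0006]
 [ 0.3446 -0.9388  0.0019]
 [ 0.0001 -0.002  -1.    ]]
shift tool mm [ 430.3828 -212.5872  106.2232] turn deg [-0.1161 -0.0015  2.656 ]invalid input
```

```bash
python3 -m jog '[{"dx":15,"dy":-7.5},{"dx":30,"dy":-15},{"dx":30,"dy":-15},{"dx":30,"dy":-15},{"dx":30,"dy":-15},{"dx":30,"dy":-15},{"dx":30,"dy":-15},{"dx":30,"dy":-15},{"dx":30,"dy":-15},{"dx":30,"dy":-15},{"dx":30,"dy":-15},{"dx":30,"dy":-15},{"dx":30,"dy":-15},{"dx":30,"dy":-15},{"dx":20,"dy":-8},{"dx":5.4,"dy":-2.4},{"az":2.65},{"dx":0},{"dx":0}]' 1 30
python3 - <<'E'
from st import *
a=np.radians(17.5); to((.5632,-.2853,.143),(np.cos(a),np.sin(a),0),(0,0,-1))
E
```

```text
t 0.1 tcp [ 0.2325 -0.6334  0.4035] q [-1.2559  0.2647  1.6053 -0.      1.2737 -0.0369] w 0.9971523261990362 0.0 F [-0.0509 -0.8422 -0.5722]
grasp [ 0.2324 -0.6331  0.2488] R [[ 0.9388  0.3446 -0.0006]
 [ 0.3446 -0.9388  0.0019]
 [ 0.0001 -0.002  -1.    ]]
shift tool mm [ 430.3828 -212.5872  106.2232] turn deg [-0.1161 -0.0015  2.656 ]invalid input
```

```bash
python3 -m jog '[{"dx":15,"dy":-7.5,"dz":0,"ax":0,"ay":0,"az":0}]' 1.0 30; echo; python3 -m jog --help | head; python3 -m jog '[{"dx":15,"dy":-7.5}]'
```

```text
time: 0.18
tool_pos: [0.2426, -0.6225, 0.4036]
tcp_rot: [-3.093, -0.546, 0.002]
wrist_force: [-0.0, 0.7, -0.0]
width: 1.001
grip_force: 0.0
invalid input: not JSON, or not a number
invalid input
```

All six keys are needed in each row.

```bash
python3 -m jog '[{"dx":30,"dy":-15,"dz":0,"ax":0,"ay":0,"az":0},{"dx":35,"dy":-17,"dz":0,"ax":0,"ay":0,"az":0},{"dx":35,"dy":-17,"dz":0,"ax":0,"ay":0,"az":0},{"dx":35,"dy":-17,"dz":0,"ax":0,"ay":0,"az":0},{"dx":35,"dy":-17,"dz":0,"ax":0,"ay":0,"az":0},{"dx":35,"dy":-17,"dz":0,"ax":0,"ay":0,"az":0},{"dx":35,"dy":-17,"dz":0,"ax":0,"ay":0,"az":0},{"dx":35,"dy":-17,"dz":0,"ax":0,"ay":0,"az":0},{"dx":35,"dy":-17,"dz":0,"ax":0,"ay":0,"az":0},{"dx":35,"dy":-17,"dz":0,"ax":0,"ay":0,"az":0},{"dx":35,"dy":-17,"dz":0,"ax":0,"ay":0,"az":0},{"dx":22,"dy":-12,"dz":0,"ax":0,"ay":0,"az":0},{"dx":13.4,"dy":-8.1,"dz":0,"ax":0,"ay":0,"az":0},{"dx":0,"dy":0,"dz":0,"ax":0,"ay":0,"az":2.65},{"dx":0,"dy":0,"dz":0,"ax":0,"ay":0,"az":0},{"dx":0,"dy":0,"dz":0,"ax":0,"ay":0,"az":0}]'
python3 - <<'E'
from st import *
a=np.radians(17.5); to((.5632,-.2853,.143),(np.cos(a),np.sin(a),0),(0,0,-1))
E
```

```text
time: 1.52
tool_pos: [0.5631, -0.2856, 0.4043]
tcp_rot: [-3.104, -0.48, 0.001]
wrist_force: [-0.4, -0.2, 0.1]
width: 1.002
grip_force: 0.0
t 1.5167 tcp [ 0.5631 -0.2856  0.4043] q [-0.5087  0.1828  1.7028 -0.0004  1.2568  0.7553] w 1.0020182446125598 0.0 F [-0.4121 -0.1658  0.1362]
grasp [ 0.563  -0.2856  0.2496] R [[ 0.9533  0.3021 -0.0009]
 [ 0.3021 -0.9533  0.0001]
 [-0.0009 -0.0003 -1.    ]]
shift tool mm [  0.2775  -0.1987 106.6284] turn deg [-0.0188  0.0496  0.0832]
```

```bash
python3 -m jog '[{"dx":0,"dy":0,"dz":20,"ax":0,"ay":0,"az":0},{"dx":0,"dy":0,"dz":20,"ax":0,"ay":0,"az":0},{"dx":0,"dy":0,"dz":20,"ax":0,"ay":0,"az":0},{"dx":0,"dy":0,"dz":18,"ax":0,"ay":0,"az":0},{"dx":0,"dy":0,"dz":15,"ax":0,"ay":0,"az":0},{"dx":0,"dy":0,"dz":10,"ax":0,"ay":0,"az":0},{"dx":0,"dy":0,"dz":3.6,"ax":0,"ay":0,"az":0},{"dx":0,"dy":0,"dz":0,"ax":0,"ay":0,"az":0},{"dx":0,"dy":0,"dz":0,"ax":0,"ay":0,"az":0}]'
python3 -m jog '[{"dx":0,"dy":0,"dz":0,"ax":0,"ay":0,"az":0},{"dx":0,"dy":0,"dz":0,"ax":0,"ay":0,"az":0},{"dx":0,"dy":0,"dz":0,"ax":0,"ay":0,"az":0},{"dx":0,"dy":0,"dz":0,"ax":0,"ay":0,"az":0},{"dx":0,"dy":0,"dz":0,"ax":0,"ay":0,"az":0},{"dx":0,"dy":0,"dz":0,"ax":0,"ay":0,"az":0},{"dx":0,"dy":0,"dz":0,"ax":0,"ay":0,"az":0},{"dx":0,"dy":0,"dz":0,"ax":0,"ay":0,"az":0},{"dx":0,"dy":0,"dz":0,"ax":0,"ay":0,"az":0},{"dx":0,"dy":0,"dz":0,"ax":0,"ay":0,"az":0}]' 0 50
python3 - <<'E'
from st import *
E
```

```text
time: 2.27
tool_pos: [0.5634, -0.2863, 0.2988]
tcp_rot: [3.105, 0.477, 0.001]
wrist_force: [-0.5, 0.3, -0.0]
width: 1.003
grip_force: 0.0
time: 3.1
tool_pos: [0.5637, -0.2861, 0.2989]
tcp_rot: [3.104, 0.478, 0.002]
wrist_force: [0.3, -2.0, 4.8]
width: 0.393
grip_force: 50.3
t 3.1 tcp [ 0.5637 -0.2861  0.2989] q [-0.5089  0.2669  1.8035 -0.0002  1.0695  0.7564] w 0.39331646539906673 50.28406262397766 F [ 0.251  -1.9532  4.7742]
grasp [ 0.5639 -0.2862  0.1442] R [[ 0.9537  0.3008  0.0014]
 [ 0.3008 -0.9537 -0.001 ]
 [ 0.0011  0.0013 -1.    ]]
```

```bash
python3 -m jog '[{"dx":0,"dy":0,"dz":-5,"ax":0,"ay":0,"az":0},{"dx":0,"dy":0,"dz":-10,"ax":0,"ay":0,"az":0},{"dx":0,"dy":0,"dz":-15,"ax":0,"ay":0,"az":0},{"dx":0,"dy":0,"dz":-15,"ax":0,"ay":0,"az":0},{"dx":0,"dy":0,"dz":-15,"ax":0,"ay":0,"az":0},{"dx":0,"dy":0,"dz":-15,"ax":0,"ay":0,"az":0},{"dx":0,"dy":0,"dz":-15,"ax":0,"ay":0,"az":0},{"dx":0,"dy":0,"dz":-12,"ax":0,"ay":0,"az":0},{"dx":0,"dy":0,"dz":-8,"ax":0,"ay":0,"az":0},{"dx":0,"dy":0,"dz":0,"ax":0,"ay":0,"az":0},{"dx":0,"dy":0,"dz":0,"ax":0,"ay":0,"az":0},{"dx":0,"dy":0,"dz":0,"ax":0,"ay":0,"az":0}]'
python3 - <<'E'
from st import *
from workcell import optics
for n in ("side","top"):
    c=optics.read_camera(n); np.savez(f"pics/{n}1.npz",**c)
    cv2.imwrite(f"pics/{n}1.png",c["img"][...,::-1])
c=np.load("pics/side1.npz"); g=p+R[:,2]*.1547
for o in (0,20,135): print(o,proj(c,g+R[:,2]*(.135-o/1e3)))
u,v=proj(c,g+R[:,2]*.08).astype(int)
im=c["img"][v-50:v+50,u-60:u+60,::-1]; cv2.imwrite("pics/c3.png",cv2.resize(im,None,fx=6,fy=6,interpolation=2)); print("crop origin",u-60,v-50)
# slip aim: level edge dir, normal tilted 25deg to front (robot side)
e=np.radians(-103.3); n=np.array([np.cos(e-np.pi/2),np.sin(e-np.pi/2)])  # front dir
nrm=np.array([n[0]*np.sin(np.radians(25)),n[1]*np.sin(np.radians(25)),np.cos(np.radians(25))]); print("normal",nrm)
a=np.radians(17.5)
B=np.array([.5675,.2724,.0475])
for hd in (10,-20,-45): print(hd); to(B+nrm*(.09+.135),(np.cos(np.radians(hd)),np.sin(np.radians(hd)),0),-nrm)
E
```

```text
time: 4.1
tool_pos: [0.563, -0.2855, 0.4069]
tcp_rot: [-3.104, -0.478, 0.003]
wrist_force: [0.2, -0.1, -2.5]
width: 0.391
grip_force: 50.7
t 4.1 tcp [ 0.563  -0.2855  0.4069] q [-0.5088  0.1815  1.6995  0.0001  1.2627  0.7564] w 0.39062333689084877 50.662468671798706 F [ 0.1533 -0.0913 -2.5047]
grasp [ 0.5628 -0.2853  0.2522] R [[ 0.9537  0.3008 -0.0018]
 [ 0.3008 -0.9537  0.0011]
 [-0.0014 -0.0016 -1.    ]]
0 [364.1559 177.482 ]
20 [364.8424 170.3914]
135 [369.1223 126.1899]
crop origin 306 107
normal [-0.4113  0.0972  0.9063]
10
shift tool mm [  34.2888 -612.8828   16.1998] turn deg [-11.8732  22.1439   5.2961]
-20
shift tool mm [  34.2888 -612.8828   16.1998] turn deg [-5.2307 25.0413 37.5619]
-45
shift tool mm [  34.2888 -612.8828   16.1998] turn deg [ 0.7609 26.4894 63.9801]
```

View pics/c3.png

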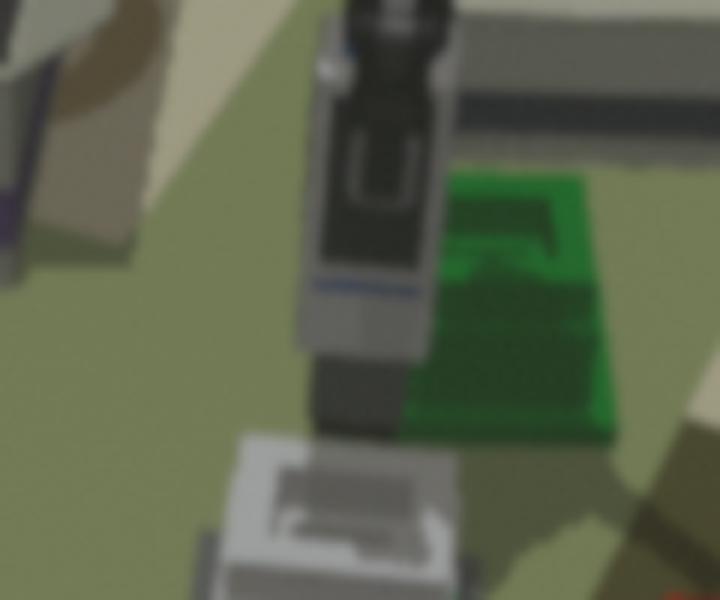

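The picture shows the reader upright in the fingers, its nose bottom at about crop (350,435), i.e. side (364,179), clear of the dock. Next move: to the slip.

```bash
python3 -m jog '[{"dx":0,"dy":-15,"dz":0,"ax":0,"ay":0,"az":0},{"dx":2,"dy":-30,"dz":0,"ax":0,"ay":0,"az":0},{"dx":2,"dy":-36,"dz":1,"ax":0,"ay":0,"az":0},{"dx":2,"dy":-36,"dz":1,"ax":0,"ay":0,"az":0},{"dx":2,"dy":-36,"dz":1,"ax":0,"ay":0,"az":0},{"dx":2,"dy":-36,"dz":1,"ax":0,"ay":0,"az":0},{"dx":2,"dy":-36,"dz":1,"ax":0,"ay":0,"az":0},{"dx":2,"dy":-36,"dz":1,"ax":0,"ay":0,"az":0},{"dx":2,"dy":-36,"dz":1,"ax":0,"ay":0,"az":0},{"dx":2,"dy":-36,"dz":1,"ax":0,"ay":0,"az":0},{"dx":2,"dy":-36,"dz":1,"ax":0,"ay":0,"az":0},{"dx":2,"dy":-36,"dz":1,"ax":0,"ay":0,"az":0},{"dx":2,"dy":-36,"dz":1,"ax":0,"ay":0,"az":0},{"dx":2,"dy":-36,"dz":1,"ax":0,"ay":0,"az":0},{"dx":2,"dy":-36,"dz":1,"ax":0,"ay":0,"az":0},{"dx":2,"dy":-36,"dz":1,"ax":0,"ay":0,"az":0},{"dx":2,"dy":-36,"dz":1,"ax":0,"ay":0,"az":0},{"dx":2,"dy":-20,"dz":1,"ax":0,"ay":0,"az":0},{"dx":0,"dy":-8,"dz":0,"ax":0,"ay":0,"az":0},{"dx":0,"dy":0,"dz":0,"ax":0,"ay":0,"az":0}]'
python3 -m jog '[{"dx":0,"dy":0,"dz":0,"ax":-1.2,"ay":2.2,"az":0.5},{"dx":0,"dy":0,"dz":0,"ax":-2.1,"ay":4,"az":1},{"dx":0,"dy":0,"dz":0,"ax":-2.1,"ay":4,"az":1},{"dx":0,"dy":0,"dz":0,"ax":-2.1,"ay":4,"az":1},{"dx":0,"dy":0,"dz":0,"ax":-2.1,"ay":4,"az":1},{"dx":0,"dy":0,"dz":0,"ax":-1.2,"ay":2.2,"az":0.5},{"dx":0,"dy":0,"dz":0,"ax":-1,"ay":1.7,"az":0.3},{"dx":0,"dy":0,"dz":0,"ax":0,"ay":0,"az":0},{"dx":0,"dy":0,"dz":0,"ax":0,"ay":0,"az":0}]'
cat > aim.py <<'E'
from st import *
nrm=np.array([-.4113,.0972,.9063]); B=np.array([.5675,.2724,.0475]); g=p+R[:,2]*.1547
to(B+nrm*.225,(.985,.174,0),-nrm)
rim=g+R[:,2]*.135; d=R.T@(B-rim); print("rim",rim,"slip in tool from rim",d,"ang",np.degrees(np.arccos(-R[:,2]@nrm)))
E
python3 -c "import aim"
```

```text
time: 5.87
tool_pos: [0.4101, 0.3105, 0.3914]
tcp_rot: [3.104, 0.483, -0.002]
wrist_force: [0.4, -0.8, -2.4]
width: 0.393
grip_force: 50.7
time: 6.62
tool_pos: [0.4112, 0.3079, 0.3917]
tcp_rot: [2.917, 0.308, 0.612]
wrist_force: [-0.3, 0.3, -2.1]
width: 0.389
grip_force: 50.7
t 6.6167 tcp [0.4112 0.3079 0.3917] q [ 0.7106 -0.1093  2.0595 -0.4279  0.9707  2.2759] w 0.3891719092808546 50.74439585208893 F [-0.2637  0.3053 -2.0543]
grasp [0.4746 0.2926 0.2514] R [[ 0.8961  0.1697  0.4102]
 [ 0.2286 -0.9685 -0.0989]
 [ 0.3805  0.1824 -0.9066]]
shift tool mm [ 0.4263 -1.3219 -0.0001] turn deg [ 0.0774  0.0859 -0.0548]
rim [0.53   0.2793 0.1291] slip in tool from rim [ 0.001  -0.0018  0.09  ] ang 0.17047016584874938
```

```bash
python3 -m jog '[{"dx":0,"dy":-1,"dz":0,"ax":0,"ay":0,"az":0},{"dx":0,"dy":0,"dz":0,"ax":0,"ay":0,"az":0},{"dx":0,"dy":0,"dz":0,"ax":0,"ay":0,"az":0},{"dx":0,"dy":0,"dz":0,"ax":0,"ay":0,"az":0},{"dx":0,"dy":0,"dz":0,"ax":0,"ay":0,"az":0},{"dx":0,"dy":0,"dz":0,"ax":0,"ay":0,"az":0},{"dx":0,"dy":0,"dz":0,"ax":0,"ay":0,"az":0},{"dx":0,"dy":0,"dz":0,"ax":0,"ay":0,"az":0},{"dx":0,"dy":0,"dz":0,"ax":0,"ay":0,"az":0},{"dx":0,"dy":0,"dz":0,"ax":0,"ay":0,"az":0},{"dx":0,"dy":0,"dz":0,"ax":0,"ay":0,"az":0},{"dx":0,"dy":0,"dz":0,"ax":0,"ay":0,"az":0},{"dx":0,"dy":0,"dz":0,"ax":0,"ay":0,"az":0},{"dx":0,"dy":0,"dz":0,"ax":0,"ay":0,"az":0},{"dx":0,"dy":0,"dz":0,"ax":0,"ay":0,"az":0},{"dx":0,"dy":0,"dz":0,"ax":0,"ay":0,"az":0}]'
python3 - <<'E'
from aim import *
from workcell import optics
ims=[]
for n,(x0,y0,s) in dict(side=(150,250,2.6),top=(100,180,3)).items():
    c=optics.read_camera(n); im=c["img"][y0:y0+200,x0:x0+150,::-1].copy() 
    im=cv2.resize(im,(400,533),interpolation=2)
    for X,col in ((B,(0,0,255)),(rim,(255,0,255)),(rim+R[:,2]*-.045,(255,255,0))):
        u=(proj(c,X)-[x0,y0]+.5)*400/150; cv2.circle(im,tuple(int(k) for k in u),4,col,1)
    ims.append(im)
cv2.imwrite("pics/c4.png",np.hstack(ims))
E
```

```text
time: 7.95
tool_pos: [0.4112, 0.31, 0.3919]
tcp_rot: [2.917, 0.309, 0.615]
wrist_force: [0.3, -0.5, -1.7]
width: 0.393
grip_force: 50.8
t 7.95 tcp [0.4112 0.31   0.3919] q [ 0.714  -0.107   2.0573 -0.4295  0.97    2.2795] w 0.3931692824096293 50.751121044158936 F [ 0.2868 -0.4583 -1.7048]
grasp [0.4749 0.2949 0.2518] R [[ 0.8952  0.1703  0.4118]
 [ 0.2292 -0.9685 -0.0977]
 [ 0.3822  0.1818 -0.906 ]]
shift tool mm [-0.1951  0.6795  0.3822] turn deg [ 0.0351 -0.0271 -0.031 ]
rim [0.5305 0.2817 0.1294] slip in tool from rim [-0.0004  0.0004  0.0904] ang 0.13288423486979262
```

View pics/c4.png

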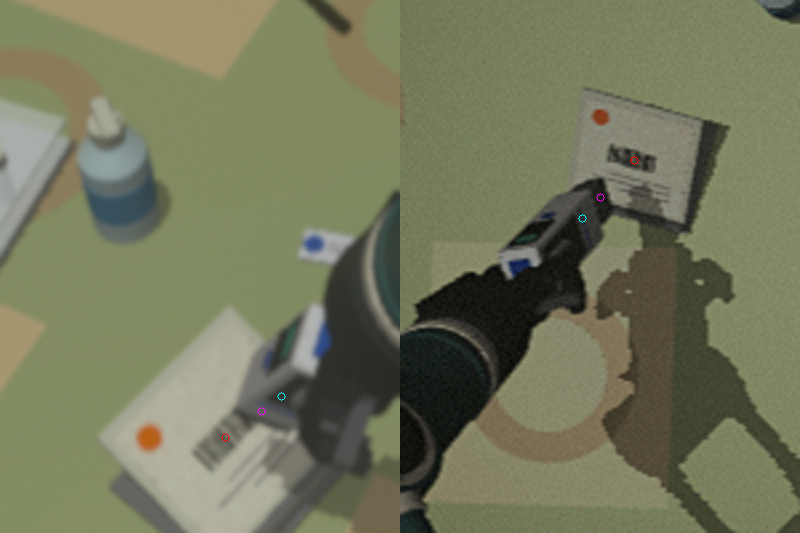

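Run:
```python
from aim import *
from workcell import optics
ims=[]
def box(a,b,z0,z1):
    return [(x*a/2,y*b/2,z) for z in(z0,z1) for x,y in((1,1),(1,-1),(-1,-1),(-1,1))]
W=[box(46,34,45,165),box(34,22,10,47),box(30,18,0,10)]
E=[(i,(i+1)%4) for i in range(4)]+[(4+i,4+(i+1)%4) for i in range(4)]+[(i,i+4) for i in range(4)]
for n,(x0,y0) in dict(side=(215,345),top=(130,220)).items():
    c=optics.read_camera(n); np.savez(f"pics/{n}2.npz",**c); s=7
    im=cv2.resize(c["img"][y0:y0+80,x0:x0+57,::-1],None,fx=s,fy=s,interpolation=2)
    im=cv2.convertScaleAbs(im,alpha=1.6,beta=15)
    for b in W:
        q=[proj(c,g+R@(np.array([x,-y,135-z])/1e3)) for x,y,z in b]
        for i,j in E: cv2.line(im,*[tuple(int(v) for v in (q[k]-[x0,y0]+.5)*s) for k in(i,j)],(0,0,255),1)
    ims.append(im)
cv2.imwrite("pics/c5.png",np.hstack(ims))
```

```text
t 8.05 tcp [0.4112 0.31   0.3919] q [ 0.714  -0.107   2.0572 -0.4295  0.97    2.2795] w 0.3896784774194298 50.75147330760956 F [-0.1459 -0.6151 -2.135 ]
grasp [0.4749 0.2949 0.2518] R [[ 0.8952  0.1703  0.4118]
 [ 0.2292 -0.9685 -0.0977]
 [ 0.3822  0.1819 -0.906 ]]
shift tool mm [-0.2051  0.6765  0.3837] turn deg [ 0.037  -0.0266 -0.0308]
rim [0.5305 0.2817 0.1295] slip in tool from rim [-0.0004  0.0004  0.0904] ang 0.13330928619050839
```

View pics/c5.png

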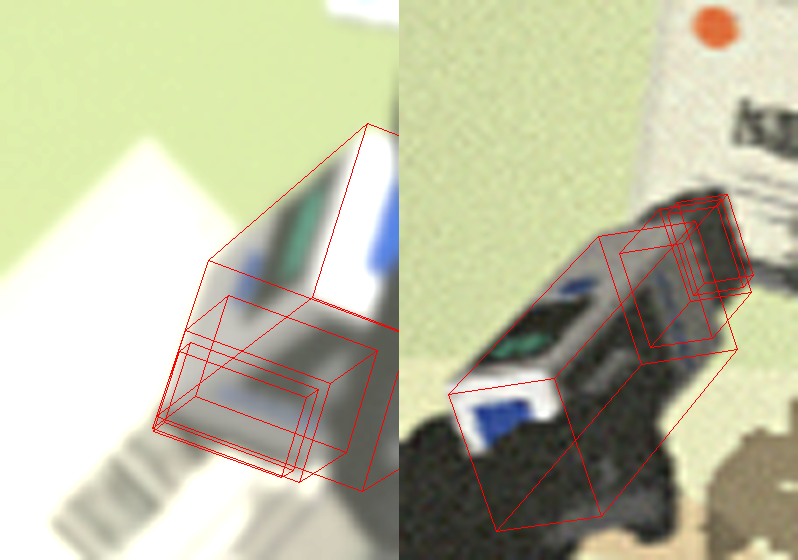

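The predicted wireframe fits the reader in both views, and the rim sits squarely before the barcode for over 1.3 s. Now refine the cassette pose and plan the transfer.

```bash
python3 - <<'E'
from h import *
from scipy.optimize import minimize
from scipy.ndimage import gaussian_filter
def run(c,name,color=None):
    im=c["img"].astype(float); f=im[...,2]-0.5*(im[...,1]+im[...,0])+0*im[...,0]   # blueness: white > green mat
    d=np.clip(im[...,0]-im[...,2],0,None); 
    def rend(v,L,W,off):
        a=v[2]; ca,sa=np.cos(a),np.sin(a); q=[]
        for x,y in((L/2+off,W/2),(L/2+off,-W/2),(-L/2+off,-W/2),(-L/2+off,W/2)):
            q.append(proj(c,(v[0]+ca*x-sa*y,v[1]+sa*x+ca*y,.005)))
        return np.array(q)
    u0,v0=proj(c,(.53,.01,.005)).astype(int)-30; S=8
    def mask(v):
        m=np.zeros((60*S,60*S),np.uint8); q=(rend(v,.072,.024,0)-[u0,v0]+.5)*S-.5
        cv2.fillConvexPoly(m,np.int32(np.round(q*16)),255,shift=4)
        m=cv2.resize(m.astype(np.float32)/255,(60,60),interpolation=cv2.INTER_AREA)
        # dot: remove weight
        k=proj(c,(v[0]+np.cos(v[2])*.027,v[1]+np.sin(v[2])*.027,.005))-[u0,v0]
        yy,xx=np.mgrid[:60,:60]; w=((xx-k[0])**2+(yy-k[1])**2>49) if name=="side" else ((xx-k[0])**2+(yy-k[1])**2>20)
        return cv2.GaussianBlur(m,(0,0),.6),w
    F=f[v0:v0+60,u0:u0+60]
    def cost(v):
        m,w=mask(v); r=np.hypot(*(np.mgrid[:60,:60]-30))<24; s=w&r
        return -np.corrcoef(m[s],F[s])[0,1]
    best=min((minimize(cost,[.5285,.0095,a],method="Nelder-Mead",options=dict(initial_simplex=[[.5285,.0095,a],[.533,.0095,a],[.5285,.014,a],[.5285,.0095,a+.1]],xatol=1e-5,fatol=1e-7)) for a in(-.03,-.09)),key=lambda r:r.fun)
    x=best.x; print(name,x[:2],np.degrees(x[2]),best.fun,"window",x[0]+.006*np.cos(x[2]),x[1]+.006*np.sin(x[2]))
for n in("top","side"): run(np.load(f"pics/{n}0.npz"),n)
E
python3 - <<'E'
from st import *
a=np.radians(-4); to((.5345,.0085,.285),(np.cos(a),np.sin(a),0),(0,0,-1))
E
```

```text
top [0.53110484 0.01043296] -3.7382753067028403 -0.9797417754304263 window 0.5370920736357023 0.010041761642685568
side [0.52852347 0.00796373] -4.333586606649777 -0.9832295573927905 window 0.5345063136310257 0.0075103523758455965
t 8.15 tcp [0.4112 0.31   0.3919] q [ 0.714  -0.107   2.0572 -0.4295  0.97    2.2795] w 0.39527459090305517 50.75126588344574 F [-0.8924 -0.2147 -1.7059]
grasp [0.4749 0.2949 0.2518] R [[ 0.8952  0.1703  0.4118]
 [ 0.2292 -0.9685 -0.0977]
 [ 0.3822  0.1818 -0.906 ]]
shift tool mm [ 59.5077 321.7159  36.9309] turn deg [  7.5097 -23.9707  15.8401]
```

```bash
python3 -m jog '[{"dx":0,"dy":0,"dz":0,"ax":0.6,"ay":-1.92,"az":1.27},{"dx":0,"dy":0,"dz":0,"ax":1.2,"ay":-3.83,"az":2.53},{"dx":0,"dy":0,"dz":0,"ax":1.2,"ay":-3.83,"az":2.53},{"dx":0,"dy":0,"dz":0,"ax":1.2,"ay":-3.83,"az":2.53},{"dx":0,"dy":0,"dz":0,"ax":1.2,"ay":-3.83,"az":2.53},{"dx":0,"dy":0,"dz":0,"ax":1.2,"ay":-3.83,"az":2.53},{"dx":0,"dy":0,"dz":0,"ax":0.91,"ay":-2.9,"az":1.92},{"dx":0,"dy":0,"dz":0,"ax":0,"ay":0,"az":0}]'
python3 -m jog '[{"dx":6.3,"dy":12.8,"dz":0,"ax":0,"ay":0,"az":0},{"dx":12,"dy":24,"dz":3,"ax":0,"ay":0,"az":0},{"dx":12,"dy":24,"dz":3,"ax":0,"ay":0,"az":0},{"dx":12,"dy":24,"dz":3,"ax":0,"ay":0,"az":0},{"dx":12,"dy":24,"dz":4,"ax":0,"ay":0,"az":0},{"dx":12,"dy":24,"dz":4,"ax":0,"ay":0,"az":0},{"dx":12,"dy":24,"dz":4,"ax":0,"ay":0,"az":0},{"dx":12,"dy":24,"dz":4,"ax":0,"ay":0,"az":0},{"dx":12,"dy":24,"dz":4,"ax":0,"ay":0,"az":0},{"dx":12,"dy":24,"dz":4,"ax":0,"ay":0,"az":0},{"dx":12,"dy":24,"dz":4,"ax":0,"ay":0,"az":0},{"dx":12,"dy":24,"dz":4,"ax":0,"ay":0,"az":0},{"dx":7,"dy":15,"dz":1,"ax":0,"ay":0,"az":0},{"dx":0,"dy":0,"dz":0,"ax":0,"ay":0,"az":0},{"dx":0,"dy":0,"dz":0,"ax":0,"ay":0,"az":0},{"dx":0,"dy":0,"dz":0,"ax":0,"ay":0,"az":0}]'
python3 - <<'E'
from st import *
a=np.radians(-4); to((.5358,.0088,.185),(np.cos(a),np.sin(a),0),(0,0,-1))
E
```

```text
time: 8.82
tool_pos: [0.412, 0.3098, 0.3919]
tcp_rot: [-3.139, 0.113, 0.002]
wrist_force: [-0.2, 0.6, -2.8]
width: 0.391
grip_force: 50.8
time: 10.15
tool_pos: [0.5356, 0.0092, 0.3499]
tcp_rot: [3.139, -0.109, 0.0]
wrist_force: [-0.5, -0.8, -1.9]
width: 0.393
grip_force: 50.9
t 10.15 tcp [0.5356 0.0092 0.3499] q [-0.0292  0.0427  1.9616 -0.0004  1.1371  1.6111] w 0.39319441969620833 50.85993468761444 F [-0.491  -0.8361 -1.8579]
grasp [0.5357 0.0091 0.1952] R [[ 0.9976 -0.0693  0.0002]
 [-0.0693 -0.9976 -0.0004]
 [ 0.0003  0.0003 -1.    ]]
shift tool mm [ 0.1939  0.3733 10.2352] turn deg [ 0.0191 -0.0146  0.0257]
```

```bash
python3 -m jog '[{"dx":0,"dy":0,"dz":8,"ax":0,"ay":0,"az":0},{"dx":0,"dy":0,"dz":10,"ax":0,"ay":0,"az":0},{"dx":0,"dy":0,"dz":10,"ax":0,"ay":0,"az":0},{"dx":0,"dy":0,"dz":7,"ax":0,"ay":0,"az":0},{"dx":0,"dy":0,"dz":0,"ax":0,"ay":0,"az":0},{"dx":0,"dy":0,"dz":0,"ax":0,"ay":0,"az":0}]'
cat > ov.py <<'E'
from st import *
from workcell import optics
g=p+R[:,2]*.1547
def box(a,b,z0,z1): return [(x*a/2,y*b/2,z) for z in(z0,z1) for x,y in((1,1),(1,-1),(-1,-1),(-1,1))]
W=[box(46,34,45,165),box(34,22,10,47),box(30,18,0,10)]
E=[(i,(i+1)%4) for i in range(4)]+[(4+i,4+(i+1)%4) for i in range(4)]+[(i,i+4) for i in range(4)]
def draw(k,name,x0,y0,w,h,s,cas):
    c=optics.read_camera(name); np.savez(f"pics/{name}{k}.npz",**c)
    im=cv2.resize(c["img"][y0:y0+h,x0:x0+w,::-1],None,fx=s,fy=s,interpolation=2); im=cv2.convertScaleAbs(im,alpha=1.3,beta=10)
    raw=im.copy()
    def L(q,col):
        for i,j in E: cv2.line(im,*[tuple(int(v) for v in (q[k]-[x0,y0]+.5)*s) for k in(i,j)],col,1)
    for b in W: L([proj(c,g+R@(np.array([x,-y,135-z])/1e3)) for x,y,z in b],(0,0,255))
    ca,sa=np.cos(cas[2]),np.sin(cas[2])
    L([proj(c,(cas[0]+(ca*x-sa*y)/1e3,cas[1]+(sa*x+ca*y)/1e3,z/1e3)) for x,y,z in box(72,24,0,5)],(255,0,0))
    L([proj(c,(cas[0]+(ca*x-sa*y)/1e3,cas[1]+(sa*x+ca*y)/1e3,z/1e3)) for x,y,z in np.array(box(20,7.5,5,5))+[6,0,0]],(255,0,0))
    return np.hstack([raw,im])
E
python3 - <<'E'
from ov import *
cv2.imwrite("pics/c6.png",draw(3,"side",290,240,57,85,7,(.52852,.00796,np.radians(-4.1))))
E
```

```text
time: 10.65
tool_pos: [0.5353, 0.0091, 0.3137]
tcp_rot: [3.14, -0.109, -0.004]
wrist_force: [-0.5, 0.5, -0.8]
width: 0.391
grip_force: 50.8
t 10.65 tcp [0.5353 0.0091 0.3137] q [-0.0296  0.0779  1.9961 -0.0001  1.0699  1.6107] w 0.39057676296754334 50.785807371139526 F [-0.5466  0.4617 -0.7973]
grasp [0.5349 0.0091 0.159 ] R [[ 0.9976 -0.0693 -0.0023]
 [-0.0693 -0.9976 -0.    ]
 [-0.0023  0.0002 -1.    ]]
```

View pics/c6.png

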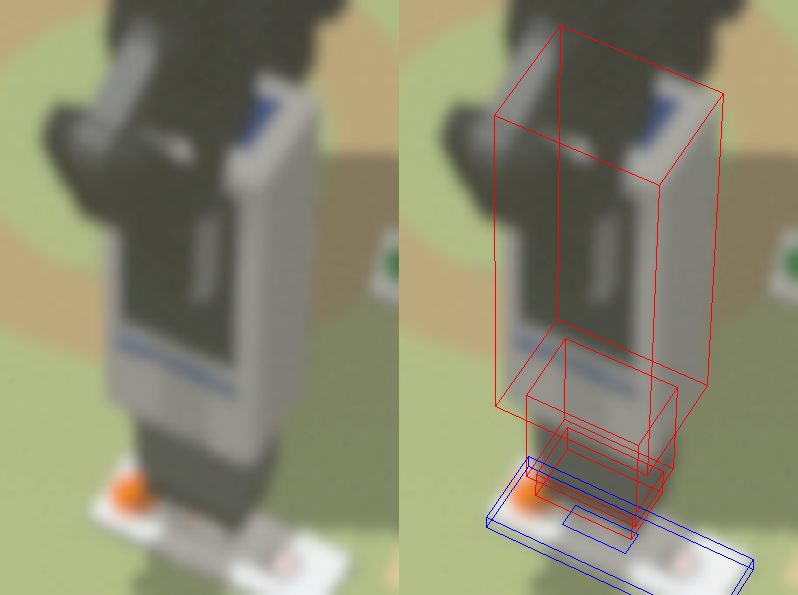

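The reader hangs just over the orange cassette. The hood's corners appear at about raw (148,492), (240,530), (262,490), within roughly 1 px of the wireframe, and the cassette outline matches. Next: work out the offset in the side camera's frame.

Run:
```python
from st import *
c=np.load("pics/side3.npz"); rim=p+R[:,2]*.2897; print("rim arm",rim)
for d in((0,0),(.85,-.7),(1.1,-1.1),(.3,-.7)): print(d,onz(c,proj(c,rim)+d,rim[2]))
```

```text
t 10.7 tcp [0.5357 0.009  0.3144] q [-0.0297  0.0774  1.9951 -0.0001  1.07    1.6106] w 0.3923343759613676 50.78662991523743 F [-0.0646  0.2775 -1.5342]
grasp [0.5356 0.009  0.1597] R [[ 0.9976 -0.0694 -0.0009]
 [-0.0694 -0.9976 -0.0001]
 [-0.0009  0.0001 -1.    ]]
rim arm [0.5354 0.009  0.0247]
(0, 0) [0.5354 0.009  0.0247]
(0.85, -0.7) [0.5346 0.0068 0.0247]
(1.1, -1.1) [0.5346 0.0057 0.0247]
(0.3, -0.7) [0.5356 0.0072 0.0247]
```

```bash
cat > f.py <<'E'
import sys,json
from workcell import bot
s=bot.read_state(); print("Fz",s["wrist_force"],"z",s["tool_pos"],s["time"])
E
python3 -m jog '[{"dx":0,"dy":-0.5,"dz":3,"ax":0,"ay":0,"az":0},{"dx":0,"dy":0,"dz":5,"ax":0,"ay":0,"az":0},{"dx":0,"dy":0,"dz":5,"ax":0,"ay":0,"az":0},{"dx":0,"dy":0,"dz":3,"ax":0,"ay":0,"az":0},{"dx":0,"dy":0,"dz":0,"ax":0,"ay":0,"az":0},{"dx":0,"dy":0,"dz":0,"ax":0,"ay":0,"az":0}]'
N='[{"dx":0,"dy":0,"dz":0,"ax":0,"ay":0,"az":0}]'
for i in 1 2 3; do python3 -m jog '[{"dx":0,"dy":0,"dz":0,"ax":0,"ay":0,"az":0}]' | grep -E "pos|force"; done
python3 -m jog '[{"dx":0,"dy":0,"dz":1,"ax":0,"ay":0,"az":0},{"dx":0,"dy":0,"dz":1,"ax":0,"ay":0,"az":0},{"dx":0,"dy":0,"dz":0,"ax":0,"ay":0,"az":0},{"dx":0,"dy":0,"dz":0,"ax":0,"ay":0,"az":0}]'| grep -E "pos|wrist"
for i in 1 2 3; do python3 -m jog '[{"dx":0,"dy":0,"dz":0,"ax":0,"ay":0,"az":0}]' | grep -E "pos|wrist"; done
```

```text
time: 11.2
tool_pos: [0.5357, 0.0093, 0.2985]
tcp_rot: [3.14, -0.11, -0.001]
wrist_force: [-0.1, -0.4, -2.3]
width: 0.39
grip_force: 50.8
tool_pos: [0.5359, 0.0093, 0.299]
wrist_force: [-1.0, -0.0, -2.0]
grip_force: 50.8
tool_pos: [0.536, 0.0093, 0.2992]
wrist_force: [0.8, -0.3, -1.4]
grip_force: 50.8
tool_pos: [0.536, 0.0093, 0.2992]
wrist_force: [0.3, -0.2, -1.8]
grip_force: 50.8
tool_pos: [0.5358, 0.0093, 0.2968]
wrist_force: [1.3, -0.1, -2.5]
tool_pos: [0.5359, 0.0093, 0.2969]
wrist_force: [-0.2, 0.3, -1.7]
tool_pos: [0.5359, 0.0093, 0.297]
wrist_force: [-0.7, 0.5, -2.6]
tool_pos: [0.5359, 0.0093, 0.2969]
wrist_force: [0.0, 0.3, -0.9]
```

```bash
python3 -m jog '[{"dx":0,"dy":0,"dz":1,"ax":0,"ay":0,"az":0},{"dx":0,"dy":0,"dz":1,"ax":0,"ay":0,"az":0},{"dx":0,"dy":0,"dz":0,"ax":0,"ay":0,"az":0},{"dx":0,"dy":0,"dz":0,"ax":0,"ay":0,"az":0}]'| grep -E "pos|wrist"
for i in 1 2 3 4 5; do python3 -m jog '[{"dx":0,"dy":0,"dz":0,"ax":0,"ay":0,"az":0}]' | grep -E "pos|wrist"; done
echo; python3 -m jog '[{"dx":0,"dy":0,"dz":1,"ax":0,"ay":0,"az":0},{"dx":0,"dy":0,"dz":1,"ax":0,"ay":0,"az":0},{"dx":0,"dy":0,"dz":0,"ax":0,"ay":0,"az":0},{"dx":0,"dy":0,"dz":0,"ax":0,"ay":0,"az":0}]'| grep -E "pos|wrist"
for i in 1 2 3 4 5; do python3 -m jog '[{"dx":0,"dy":0,"dz":0,"ax":0,"ay":0,"az":0}]' | grep -E "pos|wrist"; done
```

```text
tool_pos: [0.536, 0.0093, 0.2951]
wrist_force: [0.1, 0.3, -0.8]
tool_pos: [0.536, 0.0093, 0.2951]
wrist_force: [-0.3, 0.4, 0.3]
tool_pos: [0.536, 0.0093, 0.2951]
wrist_force: [-0.4, -0.2, 0.1]
tool_pos: [0.536, 0.0093, 0.2951]
wrist_force: [0.3, 0.7, 0.3]
tool_pos: [0.536, 0.0093, 0.295]
wrist_force: [1.2, 0.0, -0.6]
tool_pos: [0.5359, 0.0093, 0.295]
wrist_force: [0.5, -0.7, 0.4]

tool_pos: [0.536, 0.0093, 0.293]
wrist_force: [0.6, 0.2, 0.8]
tool_pos: [0.5359, 0.0093, 0.293]
wrist_force: [0.3, -0.3, -0.1]
tool_pos: [0.536, 0.0093, 0.2931]
wrist_force: [-0.3, -0.2, -0.0]
tool_pos: [0.5359, 0.0093, 0.293]
wrist_force: [0.8, -0.3, 0.3]
tool_pos: [0.5359, 0.0093, 0.293]
wrist_force: [1.4, 0.3, 0.8]
tool_pos: [0.5359, 0.0093, 0.293]
wrist_force: [0.5, -0.2, 0.6]
```

```bash
python3 -m jog '[{"dx":0,"dy":0,"dz":0.8,"ax":0,"ay":0,"az":0},{"dx":0,"dy":0,"dz":0,"ax":0,"ay":0,"az":0},{"dx":0,"dy":0,"dz":0,"ax":0,"ay":0,"az":0},{"dx":0,"dy":0,"dz":0,"ax":0,"ay":0,"az":0}]'| grep -E "pos|wrist"
for i in 1 2 3 4 5 6; do python3 -m jog '[{"dx":0,"dy":0,"dz":0,"ax":0,"ay":0,"az":0}]' | grep -E "pos|wrist|tcp"; done
python3 - <<'E'
from ov import *
cv2.imwrite("pics/c7.png",draw(4,"side",290,260,57,75,7,(.52852,.00796,np.radians(-4.1))))
E
```

```text
tool_pos: [0.5359, 0.0093, 0.2922]
wrist_force: [0.4, -0.4, 0.8]
tool_pos: [0.5359, 0.0093, 0.2922]
tcp_rot: [3.14, -0.11, 0.0]
wrist_force: [0.6, -1.6, 1.2]
tool_pos: [0.5359, 0.0093, 0.2922]
tcp_rot: [3.14, -0.11, 0.0]
wrist_force: [0.2, -0.3, 1.1]
tool_pos: [0.5359, 0.0093, 0.2922]
tcp_rot: [3.14, -0.11, 0.0]
wrist_force: [1.2, -0.7, 0.9]
tool_pos: [0.5359, 0.0093, 0.2922]
tcp_rot: [3.14, -0.11, 0.0]
wrist_force: [0.4, -1.1, 0.1]
tool_pos: [0.5359, 0.0093, 0.2922]
tcp_rot: [3.14, -0.11, 0.0]
wrist_force: [0.4, 0.8, 1.3]
tool_pos: [0.5359, 0.0093, 0.2922]
tcp_rot: [3.14, -0.11, 0.0]
wrist_force: [0.8, -0.7, 0.6]
t 14.3667 tcp [0.5359 0.0093 0.2922] q [-0.0291  0.1016  2.0142 -0.0001  1.0256  1.6115] w 0.39394622387286327 51.037182211875916 F [ 0.8401 -0.684   0.6418]
grasp [0.536  0.0093 0.1375] R [[ 0.9976 -0.0697  0.0002]
 [-0.0697 -0.9976 -0.0001]
 [ 0.0002  0.0001 -1.    ]]
```

View pics/c7.png

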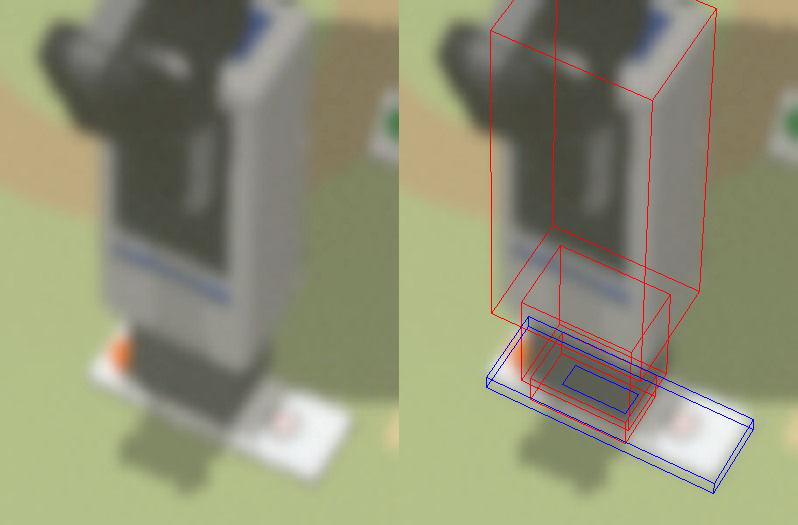

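The hood stands on the orange cassette, with corners at about raw (130,388), (235,430), (270,385). That is within roughly 1.5 mm of centred over the window, with about 2.6 N of press (hood about 3.8 mm in), and the cassette has not moved. Handing in.

```bash
python3 -c "
from workcell import bot
print(bot.finish_job())"
```

```text
the job is handed in; nothing more can be done
None
```

I scanned the slip barcode and handed the job in at about 14.4 s with the reader gripped and still, its hood centred to about 1.5 mm on the orange cassette's window and pressed about half in (about 2.6 N), all by my own measurements since the hand-in gave no verdict.

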